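# Park the pan lid in its keeper and put the salt away

### The job

Lift the loose lid off the steel pan by its knob, keeping it level, and slide it under the overhanging lips of the lid keeper until it is fully home against the stop. Then stand the salt shaker upright on the floor of the open pan. Leave the pan standing about where it is, do not lay the shaker over, and do not disturb the jar, the bottle, the portion cup or the card tube.

Things in the scene. Friction and masses are not known exactly. Their poses are not given: they have to be found in the camera images.
- steel_pan: loose stainless food pan, 0.8 kg, open-topped oblong, 182 (its x) x 121 (its y) x 95 mm high; origin at the centre of its underside, z up. Inside it is 148 x 88 mm, the floor 4 mm above its underside. It starts closed by the lid. It and the keeper may swap sides (left/right of the middle).
- lid: loose flat steel lid, 0.25 kg, 186 (x) x 124 (y) mm, black oblong knob in the middle. Origin: centre of the underside of its inner step, z up. The step (138 x 80 mm, z 0 to 7 mm) drops into the pan's mouth with 4 mm play; the 3 mm plate lies at z 7 to 10 mm; a raised panel (140 x 80) reaches 12.5 mm. On the pan its axes are the pan's and its origin 88 mm above the pan's. Both ends alike.
- lid_knob (a point): middle of the knob's head, 38 mm above the lid's origin on its z axis; the head is 46 mm long (lid x), 20 mm wide (lid y) and spans z = 25 to 51 mm of the lid, on a round 18 mm stem
- keeper: fixed low dark-steel lid keeper, a channel 207 (x) x 150 (y) x 26 mm high, floor plate 3 mm thick. Origin on the table where the middle of the parked lid belongs; its x axis is the direction in which the lid is slid in, roughly away from the robot, lid x along keeper x. Side walls 136 mm apart inside, from x = -30 to +98 mm. Parked, the lid's step lies on the floor plate.
- keeper_mouth (a point): middle of the mouth, x = -30 mm in the keeper, on its floor plate. From here on lips overhang the lid's long edges: underside 23, top 26 mm above the table, 108 mm gap between them for knob and fingers. Flared guides 20 mm high stand from x = -30 to -63 mm, about 155 mm apart at the front; before the lips it is open above.
- keeper_stop (a point): middle of the inner face of the stop, a 26 mm high cross wall at x = +95.5 mm in the keeper, on its floor plate; the lid's end (93 mm from its middle) meets it 2.5 mm past home
- salt_shaker: loose glass salt shaker with a grey domed top, 44 mm across, 90 mm high, round; origin at the centre of its underside, z up. It may swap places with the jar and the bottle: in the middle between pan and keeper, or out at the left or right. Gaps beside it toward pan and keeper (along world y) may be as small as 25 mm; it has more room along world x.
- coffee_jar: bystander: loose round jar, black lid, 68 mm across, 180 mm high; origin at the centre of its underside
- sauce_bottle: bystander: loose round dark sauce bottle, 66 mm across, 165 mm high; origin at the centre of its underside
- portion_cup: bystander: loose small clear cup, 65 mm across, 33 mm high, in front of the middle; origin at the centre of its underside
- card_tube: bystander: loose upright cardboard tube, 57 mm across, 198 mm high, behind the middle; origin at the centre of its underside
Mind the look-alikes: they are no part of the job. Of the things that look like the lid, the larger one is meant.

How it is judged:
On the way, in this order (a step that is already met when the one before it is completed fails the run):
1. the lid has been lifted clear of the pan, held by the fingers (z of lid in the frame of steel_pan above 0.12 m and contact force between the fingers and lid above 0.5 N), for 0.1 s.
2. the lid is fully home in the keeper, under the lips (x of lid in the frame of keeper between -0.01 and 0.01 m and y of lid in the frame of keeper between -0.012 and 0.012 m and z of lid in the frame of keeper between -0.003 and 0.012 m and angle between the x axis of lid and the x axis of keeper, either way round below 0.12 rad and angle between lid's own z axis and vertical below 0.06 rad), for 0.2 s.
At the end, for the whole second after the job is handed in: Lid flat on the keeper's floor under the lips, within 10 mm of home along the slide, 12 mm across and 0.12 rad; salt shaker upright (0.12 rad) on the pan's floor, its middle within 56 mm (pan x) and 28 mm (pan y) of the pan's; pan flat on the table; all at rest (all of step 2 and x of salt_shaker in the frame of steel_pan between -0.056 and 0.056 m and y of salt_shaker in the frame of steel_pan between -0.028 and 0.028 m and z of salt_shaker in the frame of steel_pan below 0.012 m and angle between salt_shaker's own z axis and vertical below 0.12 rad and angle between steel_pan's own z axis and vertical below 0.06 rad and height (world z) of steel_pan below 0.01 m and linear speed of each of lid, salt_shaker, steel_pan below 0.02 m/s); the robot touches nothing.
It fails at once if the lid is tipped by more than 0.45 rad (angle between lid's own z axis and vertical above 0.45 rad).
It fails at once if the salt shaker is tipped by more than 0.9 rad (angle between salt_shaker's own z axis and vertical above 0.9 rad).
It fails at once if the pan is tipped by more than 0.35 rad or shifted by more than 60 mm (angle between steel_pan's own z axis and vertical above 0.35 rad or distance of steel_pan from where it was at the start of the episode above 0.06 m).
It fails at once if the jar, bottle, portion cup or card tube is shifted by more than 30 mm or tipped by more than 0.4 rad (distance of any of coffee_jar, sauce_bottle, portion_cup, card_tube from where it was at the start of the episode above 0.03 m or angle between any of coffee_jar, sauce_bottle, portion_cup, card_tube's own z axis and vertical above 0.4 rad).
It also fails if it takes over 72 s, if anything falls off the work surface, if the arm or the gripper's body presses on something with over 40 N, if the wrist force passes 120 N, or if a joint passes its speed limit or range.

### The arm

A 6-joint arm with a two-finger parallel gripper is mounted at the origin on a cart in front of the work surface, level with it; the furniture and walls round the work are solid. World frame = base frame: x ahead of the robot, y to its left, z up, the work surface at z = 0. Lengths are in m, angles in rad, forces in N, time in s.
With the tool pointing down it reaches from about 0.15 to 0.775 m from the base axis. Payload 6.1 kg.
Tool frame: the origin (TCP) lies at the very end of the fingers, on their centre line; the grasp point (between the pads) lies 19 mm behind it; x points along the fingers, y is the direction in which the jaws open and shut, and the axes are right-handed (so a half turn about x gives the same grasp; the last joint's range is limited). The gripper opens to 85 mm and grips with 20 to 120 N. Pads are 22 mm wide; open, the fingers measure 114 mm over their backs; the gripper's body (76 mm by 85 mm) begins 54 mm behind the grasp point. The pads swing forward as they close: fully open they stand 13 mm farther back than shut.
Start: joints at [-1.33, 0.126, -0.04, 1.405, 0, 1.571], TCP at [0.125, -0.51, 0.231] pointing down, gripper open.
Joint ranges: [-2.72, 2.72], [-0.95, 1.95], [-1.27, 1.35], [-1.78, 2.02], [-1.46, 1.47], [-3.14, 3.14]. Speed limits (rad/s): [2.39, 2.39, 3.01, 3.14, 3.14, 3.14].

### API

Orientations are given as [roll, pitch, yaw] about the fixed x, y, z axes, in that order (R = Rz(yaw) Ry(pitch) Rx(roll)).
In Python, from rig import * gives the robot as it stands.
- The arm moves only by the shell command python3 -m creep 'ROWS'. ROWS is JSON, a list of rows, each a list of 5 numbers: the opening, from 0 (shut) to 1 (fully open), then the shift along the world's x, y, z in cm, then the turn about the world's z in degrees. A call has 1 to 5 rows; each row is the pose to reach, as a shift and turn from the pose commanded when the call began; what a row does not reach only later rows make up. A row lasts 1/8 s, in which the tool goes at most 62.5 mm and 10.7 degrees, less where a joint would pass 70% of its speed; a pose out of reach is approached as far as the arm can. A call with a gripper value outside its range is refused whole. The fingers move at their own pace and stop on an object; the grip force is fixed at half the most. Time passes only in rows, so rows that repeat a pose let the fingers close. It gives the time, the measured TCP pose, the force and the opening at its end, in the units of the state.
- get_state(): the state, without advancing time (a new reading comes with each control period).
- capture(name): name is "scene" or "top"; returns the picture (384x512x3 uint8, red, green, blue); there is no depth.
- camera_info(name): a dict with "vertical_fov" (degrees; the focal length in pixels is half the picture's height over the tangent of half this angle, whatever the lens; pixels are square), "cx", "cy" (the principal point, pixels), "eye" and "rotation" of the camera in the world. Camera axes: x right, y up, looking along -z (the intrinsics and any distortion apply to the point x, -y, -z); pixel columns grow to the right and rows downward; lengths in m; the calibration is good to about 2 mm. A picture is of the moment at which its call begins. camera_info takes no time and is no camera call.
- hand_in(): hands the job in, once; it reports no verdict.
The state is a dict: "time": time; "qpos": joint angles; "qvel": joint speeds; "tau": joint torques, N m; "eef_pos": TCP position; "tcp_rot": TCP orientation; "wrist_force": force on the tool from outside, world axes, zero at the start; "wrist_torque": the same for the moment, N m; "grip_width": finger opening in m.
Only numpy, scipy, OpenCV 4.12 (cv2) and the standard library are available. Lean on these libraries where they do the work, as an engineer would, in place of code of your own. Each camera call takes 0.05 s, during which the arm holds its last target.

## Working session

There is one attempt and no reset: what is moved stays moved. The work goes in short steps, Python scripts to look and compute and a shell command to move; the robot and the scene stay as the last step left them, time stands still between calls to the robot, and variables do not carry over. Pictures are saved under pics/ and viewed, and the job is handed in when it is done.

```bash
mkdir -p pics; ls
cat > h.py <<'E'
from rig import *
import numpy as np, cv2
def snap(name,fn):
    im=capture(name); cv2.imwrite('pics/'+fn,cv2.cvtColor(im,cv2.COLOR_RGB2BGR)); return im
E
python3 - <<'E'
from h import *
for n in("scene","top"):
    snap(n,n+'0.png'); print(n,camera_info(n))
print(get_state())
E
```

```text
pics
scene {'vertical_fov': 48.449060098997535, 'cx': 259.3229118465954, 'cy': 194.95808442318935, 'eye': array([0.19709658, 0.80040792, 0.97991526]), 'rotation': array([ 0.7905934 ,  0.00977397, -2.68753498])}
top {'vertical_fov': 51.65951640135537, 'cx': 258.539798889801, 'cy': 195.30268040892312, 'eye': array([0.46208627, 0.01805985, 1.46773451]), 'rotation': array([ 0.10684671, -0.01071632, -1.555579  ])}
{'time': 0.1, 'qpos': array([-1.32999798e+00,  1.26343927e-01, -4.04967040e-02,  1.40536629e+00,
        1.81382965e-05,  1.57084045e+00]), 'qvel': array([ 0.00064383,  0.00129477,  0.00106047, -0.00110162,  0.00160091,
       -0.00022402]), 'tau': array([ 6.07725633e-04, -4.36909139e+01,  3.53601801e+01,  1.38333987e-02,
       -2.50825690e-05, -1.74742556e-06]), 'eef_pos': array([ 0.12512331, -0.50951397,  0.23059832]), 'tcp_rot': array([-1.58361013,  1.56938562,  1.79873674]), 'wrist_force': array([ 0.12945001, -0.17542109, -0.25835529]), 'wrist_torque': array([ 0.00788016, -0.02783255,  0.02201269]), 'grip_width': 0.08527204717638039}
```

View pics/scene0.png

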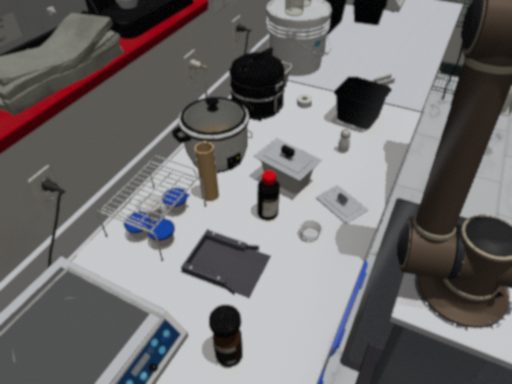

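View pics/top0.png

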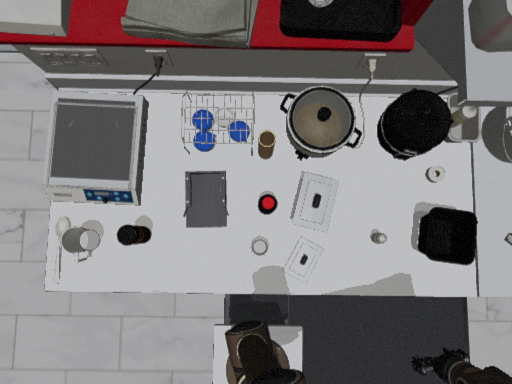

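```bash
cat >> h.py <<'E'
from scipy.spatial.transform import Rotation as Ro
def cam(n):
    c=camera_info(n); f=192/np.tan(np.radians(c['vertical_fov']/2))
    return f,c['cx'],c['cy'],np.array(c['eye']),Ro.from_euler('xyz',c['rotation']).as_matrix()
def ray(n,u,v):
    f,cx,cy,e,R=cam(n); return e,R@np.array([(u-cx)/f,-(v-cy)/f,-1])
def onz(n,u,v,z):
    e,d=ray(n,u,v); return e+d*(z-e[2])/d[2]
def proj(n,p):
    f,cx,cy,e,R=cam(n); q=R.T@(np.array(p)-e); return np.array([cx+f*q[0]/-q[2],cy-f*q[1]/-q[2]])
def tri(uv1,uv2):
    A=[];b=[]
    for n,uv in(('top',uv1),('scene',uv2)):
        e,d=ray(n,*uv); d=d/np.linalg.norm(d); P=np.eye(3)-np.outer(d,d); A.append(P);b.append(P@e)
    return np.linalg.lstsq(np.vstack(A),np.hstack(b),rcond=None)[0]
E
python3 - <<'E'
from h import *
t=cv2.imread('pics/top0.png');s=cv2.imread('pics/scene0.png')
def crop(im,x,y,w,h,k,fn): cv2.imwrite('pics/'+fn,cv2.resize(im[y:y+h,x:x+w],None,fx=k,fy=k,interpolation=cv2.INTER_CUBIC))
crop(t,175,160,110,80,7,'t_keep.png'); crop(t,270,160,130,90,6,'t_pan.png'); crop(s,170,130,200,150,4,'s_mid.png')
# tcp proj check
p=get_state()['eef_pos'];print(proj('top',p),proj('scene',p))
E
```

```text
[426.98575181 352.63424822] [465.68340173 106.31014904]
```

View pics/t_keep.png

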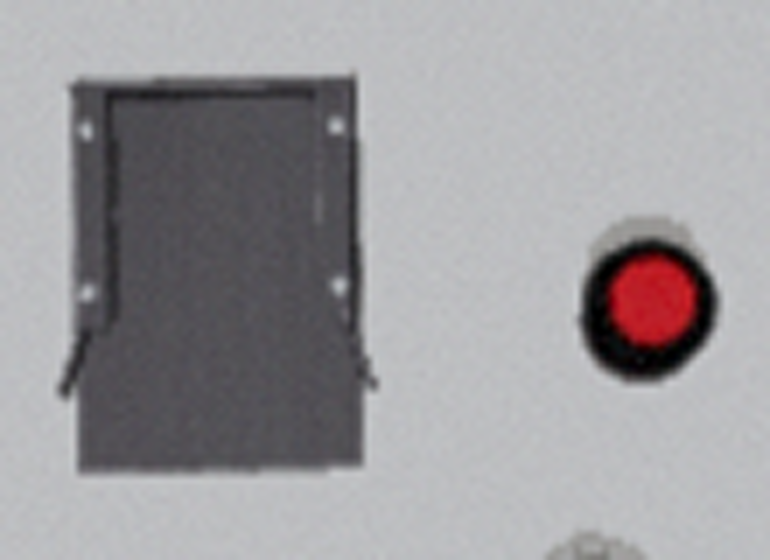

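View pics/t_pan.png

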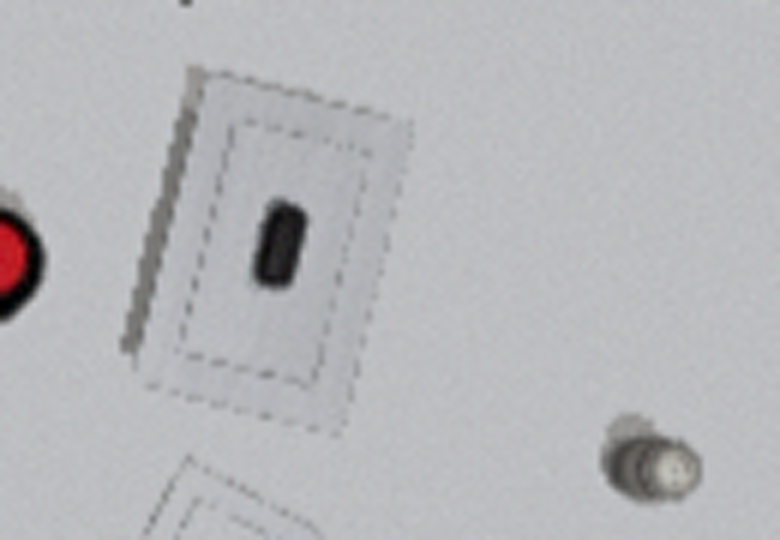

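View pics/s_mid.png

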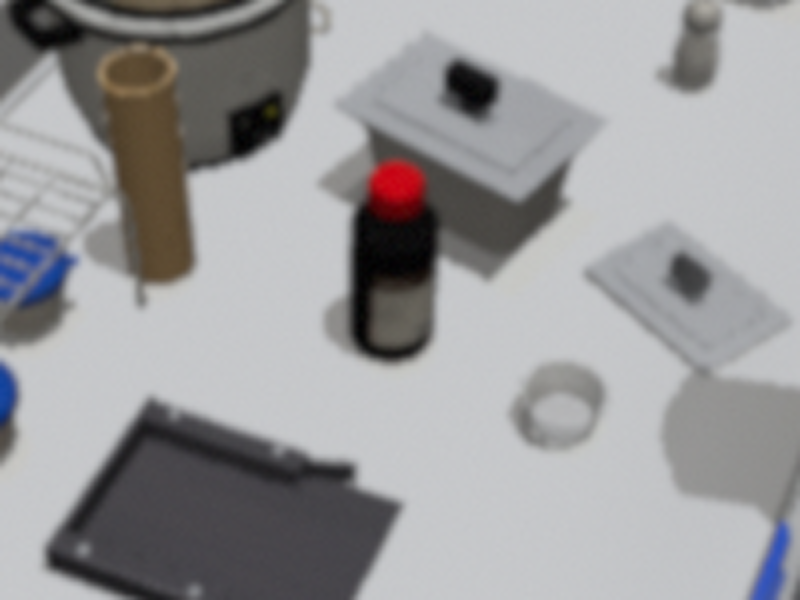

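Run:
```python
from h import *
def tc(x0,y0,k,X,Y): return x0+(X+.5)/k-.5,y0+(Y+.5)/k-.5
print('keeper')
K=[onz('top',*tc(175,160,7,*p),z) for p,z in [((78,470),.003),((362,467),.003),((72,84),.026),((355,76),.026)]]
for p in K: print(p.round(4))
fm=(K[0]+K[1])/2;bm=(K[2]+K[3])/2; d=bm-fm; print('len',np.hypot(*d[:2]),'wid',np.linalg.norm(K[0]-K[1]),np.linalg.norm(K[2]-K[3]),'yaw',np.degrees([np.arctan2(d[1],d[0]),np.arctan2((K[0]-K[1])[1],(K[0]-K[1])[0])-np.pi/2]))
print('screw',[onz('top',*tc(175,160,7,*p),.026).round(4) for p in [(86,130),(336,125),(87,292),(339,286)]])
# scene keeper front corner right
print('scene corner', onz('scene',*tc(170,130,4,402,506),.003), onz('scene',*tc(170,130,4,150,400),.026))
print('lid')
L=[onz('top',*tc(270,160,6,*p),.098) for p in [(203,70),(413,122),(342,436),(136,386)]]
for p in L: print(p.round(4))
print('c',np.mean(L,0),'sides',[np.linalg.norm(L[i]-L[(i+1)%4]) for i in range(4)])
for a,b in((3,0),(2,1)): d=L[b]-L[a];print(np.degrees(np.arctan2(d[1],d[0])))
for a,b in((1,0),(2,3)): d=L[b]-L[a];print(np.degrees(np.arctan2(d[1],d[0]))-90)
# knob by mask
for n,box in(('top',(300,185,332,218)),('scene',(278,140,300,162))):
    im=cv2.imread(f'pics/{n}0.png'); x0,y0,x1,y1=box
    m=(im[y0:y1,x0:x1].max(2)<90).astype(np.uint8)
    ys,xs=np.nonzero(m);print(n,xs.mean()+x0,ys.mean()+y0,len(xs)); pts=np.c_[xs,ys].astype(np.float32);
    if n=='top':
        print(cv2.minAreaRect(pts)); print(onz('top',xs.mean()+x0,ys.mean()+y0,.139))
    kk=(xs.mean()+x0,ys.mean()+y0)
    if n=='top':kt=kk
print('tri knob',tri(kt,kk))
print('shaker')
print('top centre', onz('top',*tc(270,160,6,675,470),.085))
print('scene top centre',onz('scene',*tc(170,130,4,705,10),.085), 'base', onz('scene',*tc(170,130,4,695,78),.0))
print('decoy',[onz('top',304,259,z).round(3) for z in(.03,)],'bottle',onz('top',*tc(175,160,7,652,300),.165),'cup',onz('top',260,246,.033),'tube',onz('top',266,138,.198))
```

```text
keeper
[0.4989 0.2707 0.003 ]
[0.5028 0.1217 0.003 ]
[0.7002 0.2768 0.026 ]
[0.7069 0.1286 0.026 ]
len 0.2027766576373305 wid 0.14900285121274656 0.14836189328838148 yaw [1.85562612 1.49380468]
screw [array([0.6759, 0.2687, 0.026 ]), array([0.6808, 0.138 , 0.026 ]), array([0.5908, 0.2652, 0.026 ]), array([0.596 , 0.1343, 0.026 ])]
scene corner [0.50254445 0.12635293 0.003     ] [0.70334006 0.13451092 0.026     ]
lid
[ 0.6964 -0.1502  0.098 ]
[ 0.6679 -0.2727  0.098 ]
[ 0.485  -0.2307  0.098 ]
[ 0.5118 -0.1122  0.098 ]
c [ 0.59030091 -0.19145585  0.098     ] sides [np.float64(0.12586488857233566), np.float64(0.1875868508197514), np.float64(0.121556203491987), np.float64(0.18846810769421357)]
-11.628770626160104
-12.938774037756195
-13.126387699881406
-12.740873278726923
top 316.23595505617976 200.57303370786516 89
((16.23529624938965, 15.55882453918457), (6.5484619140625, 13.581995010375977), 14.03624439239502)
[ 0.5901305  -0.18869215  0.139     ]
scene 287.16279069767444 151.86821705426357 129
tri knob [ 0.59199366 -0.19188976  0.11866937]
shaker
top centre [ 0.46860224 -0.42640375  0.085     ]
scene top centre [ 0.46551361 -0.41852655  0.085     ] base [ 0.46724451 -0.43091355  0.        ]
decoy [array([ 0.389, -0.162,  0.03 ])] bottle [ 0.57887842 -0.02438698  0.165     ] cup [ 0.43330117 -0.00299732  0.033     ] tube [ 0.78736513 -0.01500599  0.198     ]
```

```bash
cat >> h.py <<'E'
def st():
    s=get_state(); R=Ro.from_euler('xyz',s['tcp_rot']).as_matrix()
    print('t %.2f'%s['time'],'tcp',s['eef_pos'].round(4),'x',R[:,0].round(3),'yaw_y %.2f'%np.degrees(np.arctan2(R[1,1],R[0,1])),'F',s['wrist_force'].round(1),'T',s['wrist_torque'].round(2),'w %.4f'%s['grip_width'],'q6 %.2f'%s['qpos'][5])
    return s,R
E
python3 - <<'E'
from h import *
st(); print('jar',onz('top',128,234,.18))
E
```

```text
t 0.10 tcp [ 0.1251 -0.5095  0.2306] x [-0.     0.001 -1.   ] yaw_y -76.21 F [ 0.1 -0.2 -0.3] T [ 0.01 -0.03  0.02] w 0.0853 q6 1.57
jar [0.46820884 0.42479519 0.18      ]
```

```bash
python3 -m creep '[[1,4,3,1,10],[1,8,6,2,20],[1,12,9,2,30],[1,16,12,2,40],[1,20,15,2,50]]'; python3 -c "
from h import *
st()"
```

```text
time: 0.72
eef_pos: [0.3262, -0.3586, 0.251]
tcp_rot: [-1.845, 1.57, 2.416]
wrist_force: [0.1, -0.8, 0.4]
grip_width: 0.0853
t 0.72 tcp [ 0.3262 -0.3586  0.251 ] x [-0.  0. -1.] yaw_y -25.88 F [ 0.1 -0.8  0.4] T [-0.06 -0.03 -0.01] w 0.0853 q6 1.19
```

```bash
python3 -m creep '[[1,5,3.2,0,10.5],[1,10,6.4,0,21],[1,15,9.6,0,31.5],[1,20,12.8,0,42],[1,25,16,0,52]]'; python3 -m creep '[[1,1,0.7,0,10.5],[1,1.4,0.8,0,21],[1,1.4,0.8,0,31.5],[1,1.4,0.8,0,42],[1,1.4,0.8,0,51.3]]'; python3 -c "
from h import *
st();snap('top','top1.png');snap('scene','scene1.png')"
```

```text
time: 1.35
eef_pos: [0.5766, -0.1985, 0.2509]
tcp_rot: [-1.963, 1.57, -3.078]
wrist_force: [1.0, -0.8, -0.1]
grip_width: 0.0857
time: 1.98
eef_pos: [0.5891, -0.1917, 0.2506]
tcp_rot: [3.086, 1.57, 2.867]
wrist_force: [0.1, -0.0, 1.2]
grip_width: 0.0853
t 1.98 tcp [ 0.5891 -0.1917  0.2506] x [-0.001  0.    -1.   ] yaw_y 77.42 F [ 0.1 -0.   1.2] T [0.03 0.03 0.02] w 0.0853 q6 -0.10
```

Run:
```python
from h import *
t=cv2.imread('pics/top1.png');s=cv2.imread('pics/scene1.png')
cv2.imwrite('pics/c1.png',np.hstack([cv2.resize(t[130:250,260:380],(400,400),interpolation=cv2.INTER_CUBIC),cv2.resize(s[70:220,220:370],(400,400),interpolation=cv2.INTER_CUBIC)]))
```

```text
(no output)
```

View pics/c1.png

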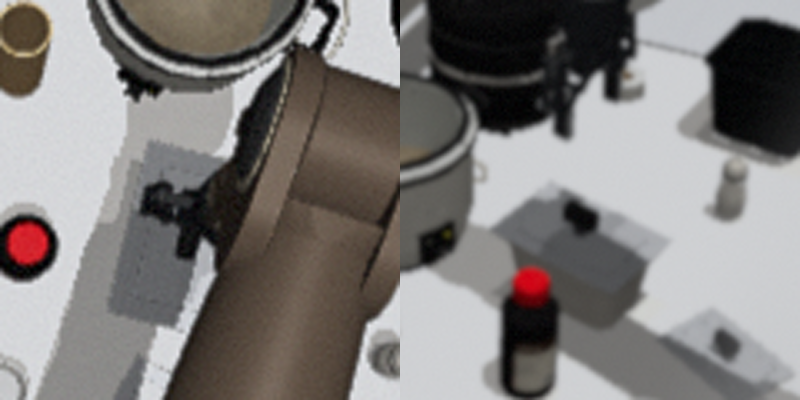

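```bash
python3 -m creep '[[1,0,0,-5,0],[1,0,0,-10,0],[1,0,0,-12,0],[1,0,0,-12,0]]';python3 -c "
from h import *
st();snap('scene','scene2.png')
s=cv2.imread('pics/scene2.png');cv2.imwrite('pics/c2.png',cv2.resize(s[100:220,230:350],(600,600),interpolation=cv2.INTER_CUBIC))"
```

```text
time: 2.58
eef_pos: [0.5878, -0.1914, 0.1291]
tcp_rot: [3.051, 1.566, 2.823]
wrist_force: [-0.2, 0.5, 0.8]
grip_width: 0.0852
t 2.58 tcp [ 0.5878 -0.1914  0.1291] x [-0.004  0.001 -1.   ] yaw_y 76.95 F [-0.2  0.5  0.8] T [0.01 0.02 0.04] w 0.0852 q6 -0.09
```

View pics/c2.png

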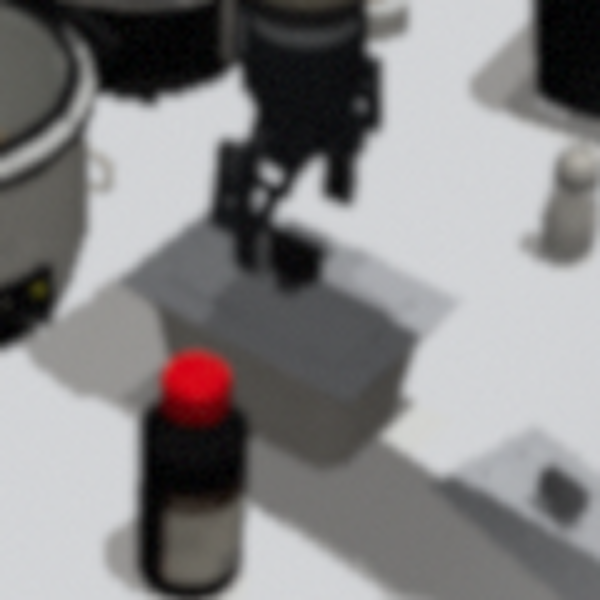

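```bash
python3 -m creep '[[1,0.1,0,-2.1,0],[1,0.1,0,-2.1,0],[0,0.1,0,-2.1,0],[0,0.1,0,-2.1,0],[0,0.1,0,-2.1,0]]';python3 -m creep '[[0,0,0,0,0],[0,0,0,0,0],[0,0,0,0,0]]';python3 -c "
from h import *
st()"
```

```text
time: 3.25
eef_pos: [0.5905, -0.1919, 0.1111]
tcp_rot: [-0.118, 1.57, -0.344]
wrist_force: [-0.5, 0.1, 0.5]
grip_width: 0.0321
time: 3.62
eef_pos: [0.5906, -0.1916, 0.1109]
tcp_rot: [0.386, 1.57, 0.161]
wrist_force: [0.4, 2.7, 4.7]
grip_width: 0.019
t 3.62 tcp [ 0.5906 -0.1916  0.1109] x [ 0.001  0.    -1.   ] yaw_y 77.11 F [0.4 2.7 4.7] T [ 0.4  -0.05 -0.05] w 0.0190 q6 -0.09
```

```bash
python3 -m creep '[[0,0,0,1,0],[0,0,0,2,0],[0,0,0,4,0],[0,0,0,7,0],[0,0,0,10,0]]';python3 -m creep '[[0,0,0,3,0],[0,0,0,5,0],[0,0,0,5,0]]';python3 -c "
from h import *
st();snap('top','top3.png');snap('scene','scene3.png')"
```

```text
time: 4.25
eef_pos: [0.5898, -0.192, 0.2112]
tcp_rot: [-2.837, 1.57, -3.062]
wrist_force: [-1.1, 0.4, -3.2]
grip_width: 0.0191
time: 4.62
eef_pos: [0.5908, -0.1922, 0.2622]
tcp_rot: [-0.172, 1.568, -0.397]
wrist_force: [-0.2, -0.5, -3.8]
grip_width: 0.0192
t 4.62 tcp [ 0.5908 -0.1922  0.2622] x [ 0.003 -0.001 -1.   ] yaw_y 77.09 F [-0.2 -0.5 -3.8] T [-0.05  0.01  0.05] w 0.0192 q6 -0.09
```

View pics/scene3.png

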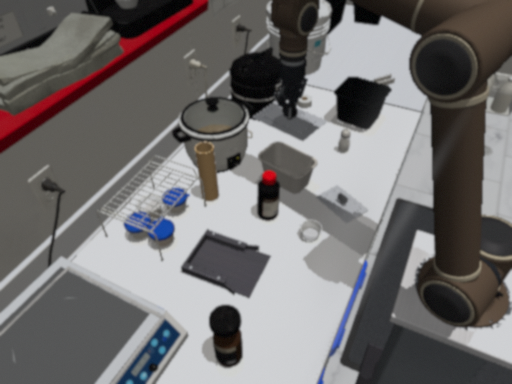

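```bash
python3 -m creep '[[0,-1,3,0,2],[0,-2.4,7,0,4],[0,-4,12,0,6],[0,-5.5,17,0,8],[0,-7,22,0,10]]';python3 -m creep '[[0,-1.5,5,0,2],[0,-3,10,0,4],[0,-4.3,14,0,5],[0,-5,16.5,0,5],[0,-5,16.7,0,5]]';python3 -m creep '[[0,0,0,-3,0],[0,0,0,-7,0],[0,0,0,-11,0],[0,0,0,-14,0],[0,0,0,-14,0]]';python3 -c "
from h import *
st();snap('top','top4.png');snap('scene','scene4.png')"
```

```text
time: 5.35
eef_pos: [0.5189, 0.0295, 0.2588]
tcp_rot: [-3.049, 1.569, -3.099]
wrist_force: [0.9, -0.1, -3.7]
grip_width: 0.019
time: 5.98
eef_pos: [0.4691, 0.1963, 0.2589]
tcp_rot: [-2.764, 1.569, -2.724]
wrist_force: [-0.7, -0.3, -3.8]
grip_width: 0.0188
time: 6.6
eef_pos: [0.4682, 0.1933, 0.1173]
tcp_rot: [-2.719, 1.564, -2.683]
wrist_force: [-0.0, 0.1, -2.8]
grip_width: 0.019
t 6.60 tcp [0.4682 0.1933 0.1173] x [-0.006 -0.003 -1.   ] yaw_y 92.03 F [-0.   0.1 -2.8] T [-0.02 -0.   -0.06] w 0.0190 q6 0.36
```

View pics/scene4.png

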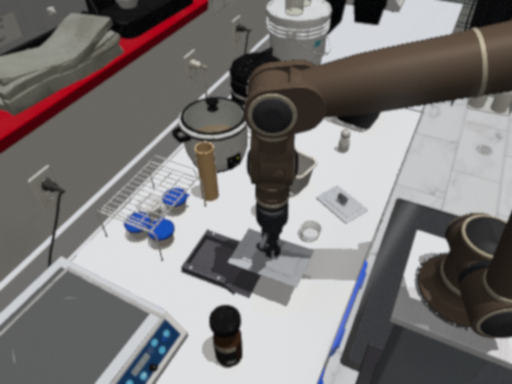

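View pics/top4.png

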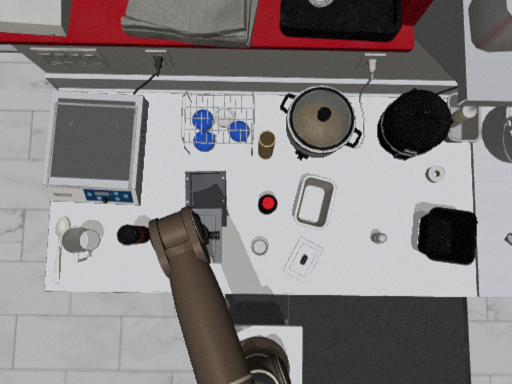

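```bash
python3 -m creep '[[0,0,0.1,-3,0],[0,0,0.1,-6,0],[0,0,0.1,-8,0],[0,0,0.1,-8.3,0],[0,0,0.1,-8.3,0]]';python3 -c "
from h import *
st();snap('top','top5.png');snap('scene','scene5.png')
t=cv2.imread('pics/top5.png');s=cv2.imread('pics/scene5.png')
cv2.imwrite('pics/c5.png',np.hstack([cv2.resize(t[160:280,150:270],(390,390),interpolation=cv2.INTER_CUBIC),cv2.resize(s[205:325,180:300],(390,390),interpolation=cv2.INTER_CUBIC)]))"
```

```text
time: 7.32
eef_pos: [0.4712, 0.1964, 0.0388]
tcp_rot: [0.339, 1.569, 0.375]
wrist_force: [1.0, 0.4, -2.6]
grip_width: 0.0192
t 7.33 tcp [0.4712 0.1964 0.0388] x [ 0.002  0.001 -1.   ] yaw_y 92.09 F [ 1.   0.4 -2.6] T [ 0.06 -0.05 -0.02] w 0.0192 q6 0.36
```

View pics/c5.png

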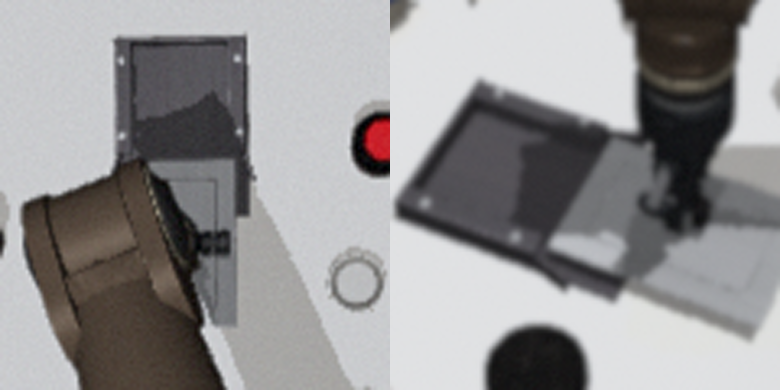

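Run:
```python
from h import *
t=cv2.imread('pics/top5.png');s=cv2.imread('pics/scene5.png')
cv2.imwrite('pics/c5a.png',cv2.resize(t[165:245,180:240],None,fx=7,fy=7,interpolation=cv2.INTER_CUBIC))
cv2.imwrite('pics/c5b.png',cv2.resize(s[220:300,180:300],None,fx=6.5,fy=6.5,interpolation=cv2.INTER_CUBIC))
```

```text
(no output)
```

View pics/c5a.png

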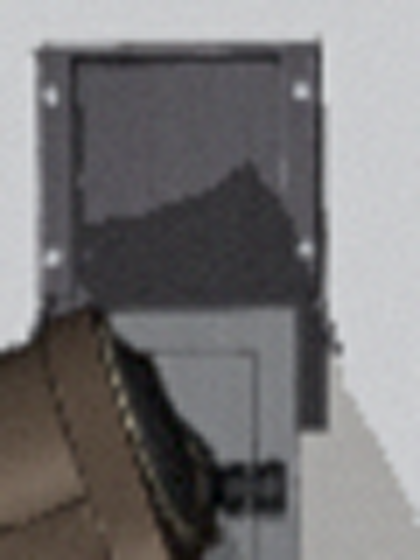

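View pics/c5b.png

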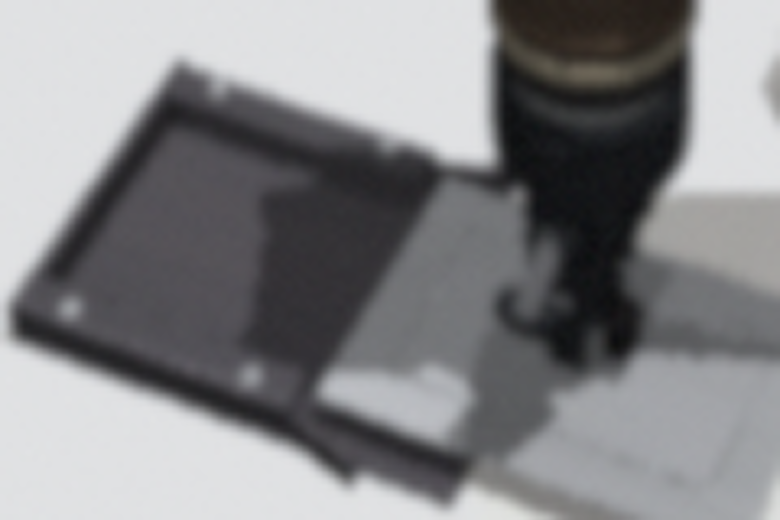

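Run:
```python
from h import *
def tc(x0,y0,k,X,Y): return x0+(X+.5)/k-.5,y0+(Y+.5)/k-.5
for n,f,S,C in(('top',lambda p:tc(180,165,7,*p),[(51,95),(54,258),(303,90),(307,248)],[(298,308)]),('scene',lambda p:tc(180,220,6.5,*p),[(70,307),(250,376),(218,88),(388,148)],[(438,180),(312,398)])):
    P=[onz(n,*f(p),.026) for p in S]; c=np.mean(P,0); d=((P[0]-P[1])+(P[2]-P[3])); w=P[0]+P[1]-P[2]-P[3]
    a=np.arctan2(d[1],d[0]); b=np.arctan2(-w[0],w[1]); yaw=(a+b)/2
    print(n,'screw c',c.round(4),'yaw',np.degrees([a,b]),'w',np.linalg.norm(w)/2)
    for p in C:
        q=onz(n,*f(p),.026)-c; print('corner along,across',q[0]*np.cos(yaw)+q[1]*np.sin(yaw),-q[0]*np.sin(yaw)+q[1]*np.cos(yaw))
```

```text
top screw c [0.6361 0.2006 0.026 ] yaw [2.93579275 2.66077791] w 0.1317214269732501
corner along,across -0.07295741543909615 -0.06047103127904626
scene screw c [0.6357 0.2023 0.026 ] yaw [1.78126766 2.13285679] w 0.13016030491588496
corner along,across -0.0700989530930124 -0.05758503193637428
corner along,across -0.0709626990636818 0.06442859903281942
```

```bash
python3 -m creep '[[0,0,-0.2,-0.5,0],[0,0,-0.2,-0.9,0],[0,0,-0.2,-0.9,0],[0,0,-0.2,-0.9,0]]';python3 -c "
from h import *
st()"
```

```text
time: 7.92
eef_pos: [0.4701, 0.1941, 0.0282]
tcp_rot: [-2.727, 1.571, -2.69]
wrist_force: [0.4, -0.5, -4.0]
grip_width: 0.0189
t 7.92 tcp [0.4701 0.1941 0.0282] x [-0. -0. -1.] yaw_y 92.10 F [ 0.4 -0.5 -4. ] T [ 0.01  0.   -0.02] w 0.0189 q6 0.36
```

```bash
python3 -m creep '[[0,1,0,0.15,0],[0,2.5,0.1,0.15,0],[0,4,0.15,0.15,0],[0,5,0.2,0.15,0],[0,5,0.2,0.15,0]]';python3 -c "
from h import *
st();snap('top','top6.png');snap('scene','scene6.png')
s=cv2.imread('pics/scene6.png')
cv2.imwrite('pics/c6.png',cv2.resize(s[220:300,180:300],None,fx=6.5,fy=6.5,interpolation=cv2.INTER_CUBIC))"
```

```text
time: 8.55
eef_pos: [0.5211, 0.1961, 0.0295]
tcp_rot: [-2.857, 1.571, -2.821]
wrist_force: [-0.5, -0.7, -3.0]
grip_width: 0.0188
t 8.55 tcp [0.5211 0.1961 0.0295] x [-0. -0. -1.] yaw_y 92.07 F [-0.5 -0.7 -3. ] T [-0.03 -0.01  0.01] w 0.0188 q6 0.32
```

View pics/c6.png

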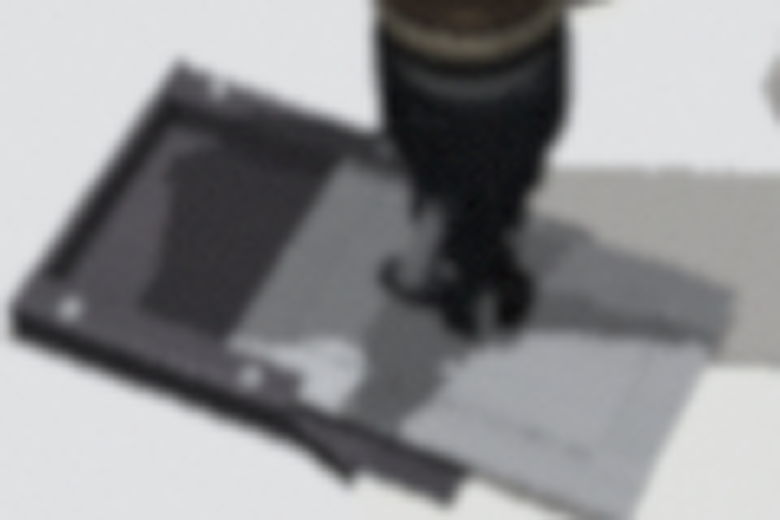

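```bash
python3 -m creep '[[0,1.5,0.05,0,0],[0,3.5,0.15,0,0],[0,5.5,0.2,0,0],[0,7,0.3,0,0],[0,7,0.3,0,0]]';python3 -c "
from h import *
st()"; python3 -m creep '[[0,0.3,0,0,0],[0,0.6,0,0,0],[0,0.6,0,0,0]]';python3 -c "
from h import *
st();snap('top','top7.png');snap('scene','scene7.png')
s=cv2.imread('pics/scene7.png')
cv2.imwrite('pics/c7.png',cv2.resize(s[220:300,180:300],None,fx=6.5,fy=6.5,interpolation=cv2.INTER_CUBIC))"
```

```text
time: 9.28
eef_pos: [0.5913, 0.1992, 0.0296]
tcp_rot: [0.344, 1.57, 0.38]
wrist_force: [-0.6, -0.5, -3.8]
grip_width: 0.0191
t 9.28 tcp [0.5913 0.1992 0.0296] x [ 0.  0. -1.] yaw_y 92.07 F [-0.6 -0.5 -3.8] T [ 0.03  0.09 -0.  ] w 0.0191 q6 0.29
time: 9.65
eef_pos: [0.5961, 0.1992, 0.0299]
tcp_rot: [0.358, 1.571, 0.394]
wrist_force: [0.4, 0.3, -3.3]
grip_width: 0.0191
t 9.65 tcp [0.5961 0.1992 0.0299] x [ 0.  0. -1.] yaw_y 92.10 F [ 0.4  0.3 -3.3] T [ 0.03  0.   -0.04] w 0.0191 q6 0.29
```

View pics/c7.png

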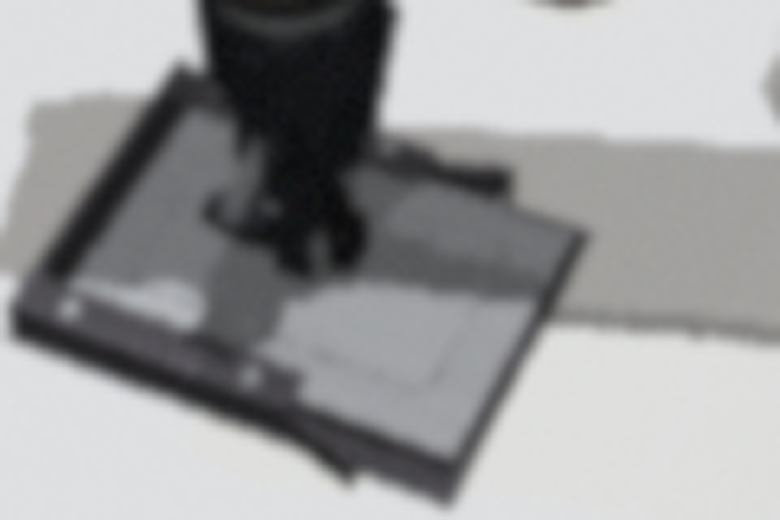

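```bash
python3 -m creep '[[0,0.3,0,0,0],[0,0.6,0,0,0],[0,0.6,0,0,0]]';python3 -c "
from h import *
st()"; python3 -m creep '[[0,0.15,0,0,0],[0,0.3,0,0,0],[0,0.3,0,0,0]]'
```

```text
time: 10.12
eef_pos: [0.6025, 0.1992, 0.0298]
tcp_rot: [0.081, 1.571, 0.118]
wrist_force: [-0.2, 0.1, -2.9]
grip_width: 0.019
t 10.12 tcp [0.6025 0.1992 0.0298] x [ 0.  0. -1.] yaw_y 92.09 F [-0.2  0.1 -2.9] T [ 0.03 -0.01 -0.  ] w 0.0190 q6 0.28
time: 10.5
eef_pos: [0.605, 0.1991, 0.0297]
tcp_rot: [-2.842, 1.57, -2.805]
wrist_force: [-1.9, -0.2, -2.7]
grip_width: 0.0192
```

```bash
python3 -m creep '[[0,0.15,0,0,0],[0,0.2,0,0,0],[0,0.2,0,0,0]]'; python3 -m creep '[[0,0.15,0,0,0],[0,0.2,0,0,0],[0,0.2,0,0,0]]'
```

```text
time: 10.88
eef_pos: [0.6053, 0.1988, 0.0294]
tcp_rot: [-3.023, 1.567, -2.986]
wrist_force: [-6.8, -1.8, -0.0]
grip_width: 0.0193
time: 11.25
eef_pos: [0.6055, 0.1986, 0.0292]
tcp_rot: [-3.041, 1.564, -3.003]
wrist_force: [-12.4, -1.0, 2.6]
grip_width: 0.0192
```

```bash
python3 -m creep '[[0,-0.4,0,0,0],[0,-0.6,0,-0.15,0],[0,-0.6,0,-0.35,0],[0,-0.6,0,-0.4,0],[0,-0.6,0,-0.4,0]]'; python3 -c "
from h import *
st()"
```

```text
time: 11.88
eef_pos: [0.6035, 0.1992, 0.0259]
tcp_rot: [0.314, 1.57, 0.351]
wrist_force: [0.1, -0.1, -2.1]
grip_width: 0.0193
t 11.88 tcp [0.6035 0.1992 0.0259] x [ 0.  0. -1.] yaw_y 92.10 F [ 0.1 -0.1 -2.1] T [ 0.04 -0.    0.01] w 0.0193 q6 0.28
```

```bash
python3 -m creep '[[0,0,0,-0.1,0],[0,0,0,-0.1,0],[0,0,0,-0.1,0]]'; python3 -m creep '[[0.5,0,0,0,0],[0.5,0,0,0,0],[0.5,0,0,0,0],[0.5,0,0,0,0]]'
```

```text
time: 12.25
eef_pos: [0.6035, 0.1993, 0.0258]
tcp_rot: [0.237, 1.57, 0.273]
wrist_force: [-2.7, -0.1, 5.6]
grip_width: 0.0189
time: 12.75
eef_pos: [0.6032, 0.1991, 0.0247]
tcp_rot: [-2.699, 1.571, -2.662]
wrist_force: [1.0, -0.2, 0.3]
grip_width: 0.0427
```

```bash
python3 -m creep '[[0.5,0,0,1.5,0],[0.5,0,0,4,0],[0.5,0,0,10,0],[0.5,0,0,15,0],[0.5,0,0,20,0]]'; python3 -c "
from h import *
st()"
```

```text
time: 13.38
eef_pos: [0.6031, 0.1991, 0.228]
tcp_rot: [0.282, 1.569, 0.319]
wrist_force: [0.8, -0.3, -0.5]
grip_width: 0.0426
t 13.38 tcp [0.6031 0.1991 0.228 ] x [ 0.002  0.001 -1.   ] yaw_y 92.10 F [ 0.8 -0.3 -0.5] T [-0.   -0.01 -0.02] w 0.0426 q6 0.28
```

```bash
python3 -m creep '[[0.5,-1.2,-5.5,0,-10],[0.5,-2.4,-11,0,-20],[1,-3.6,-16.5,0,-30],[1,-4.8,-22,0,-40],[1,-6,-27.5,0,-50]]'; python3 -m creep '[[1,-1.2,-5.5,0,-10],[1,-2.4,-11,0,-20],[1,-3.6,-16.5,0,-30],[1,-4.8,-22,0,-40],[1,-6,-25,0,-50]]'; python3 -c "
from h import *
st();snap('top','top8.png');snap('scene','scene8.png')
t=cv2.imread('pics/top8.png');s=cv2.imread('pics/scene8.png')
cv2.imwrite('pics/c8.png',np.hstack([cv2.resize(t[160:240,170:250],(390,390),interpolation=cv2.INTER_CUBIC),cv2.resize(s[210:300,180:270],(390,390),interpolation=cv2.INTER_CUBIC)]))"
```

```text
time: 14.0
eef_pos: [0.5426, -0.0775, 0.2262]
tcp_rot: [0.666, 1.569, -0.175]
wrist_force: [1.1, -0.5, -0.2]
grip_width: 0.085
time: 14.62
eef_pos: [0.4824, -0.3284, 0.2258]
tcp_rot: [0.932, 1.57, -0.785]
wrist_force: [0.2, 0.9, -0.1]
grip_width: 0.0853
t 14.62 tcp [ 0.4824 -0.3284  0.2258] x [ 0.001 -0.001 -1.   ] yaw_y -8.36 F [ 0.2  0.9 -0.1] T [ 0.05  0.01 -0.02] w 0.0853 q6 1.12
```

View pics/c8.png

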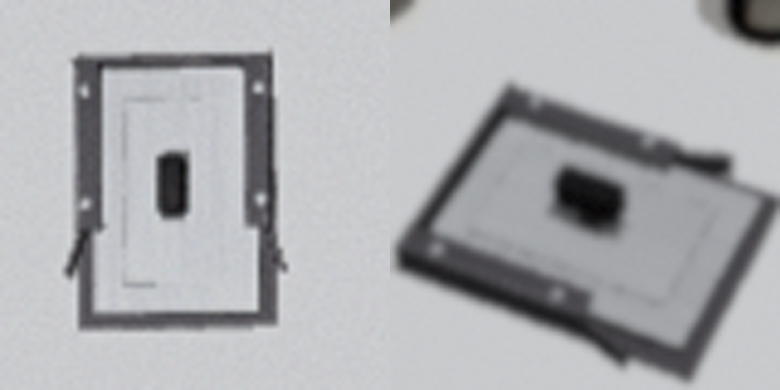

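View pics/scene8.png

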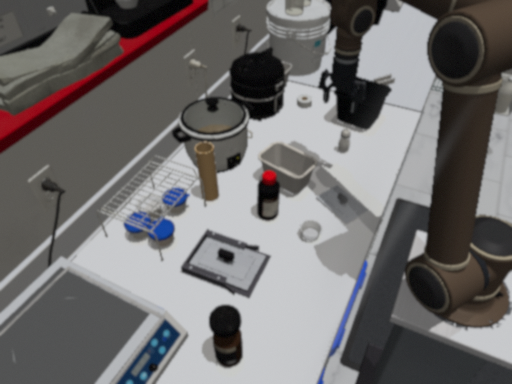

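View pics/top8.png

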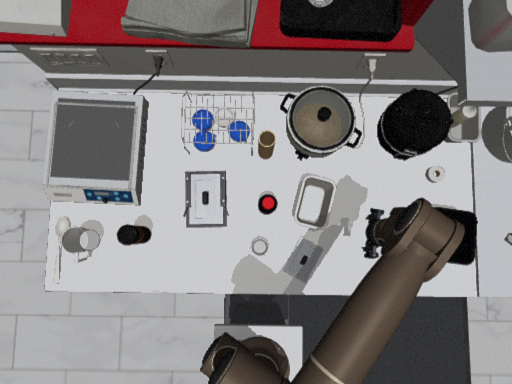

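Run:
```python
from h import *
t=cv2.imread('pics/top0.png');s=cv2.imread('pics/scene0.png')
cv2.imwrite('pics/c9.png',np.hstack([cv2.resize(t[223:253,363:393],(390,390),interpolation=cv2.INTER_CUBIC),cv2.resize(s[123:158,325:360],(390,390),interpolation=cv2.INTER_CUBIC)]))
for p in[(.468,-.428,0),(.468,-.428,.09),(.468+.022,-.428,0),(.468-.022,-.428,0),(.468,-.406,0),(.468,-.45,0)]:
    a=proj('top',p);b=proj('scene',p); print(p,(a-[363,223]+.5)*13-.5,(b-[325,123]+.5)*390/35-.5+[390,0])
```

```text
(0.468, -0.428, 0) [163.80387724 202.08209369] [594.81308793 300.60610372]
(0.468, -0.428, 0.09) [266.10457197 202.2837833 ] [631.51064444  75.4197043 ]
(0.49000000000000005, -0.428, 0) [162.55230122 124.2767357 ] [530.51330962 282.64362455]
(0.446, -0.428, 0) [165.05947699 280.13759007] [659.69343246 318.7307671 ]
(0.468, -0.406, 0) [ 86.5226845 200.8964478] [573.5129634  339.09729672]
(0.468, -0.45, 0) [241.06409605 203.2674178 ] [615.73378987 262.8005606 ]
```

View pics/c9.png

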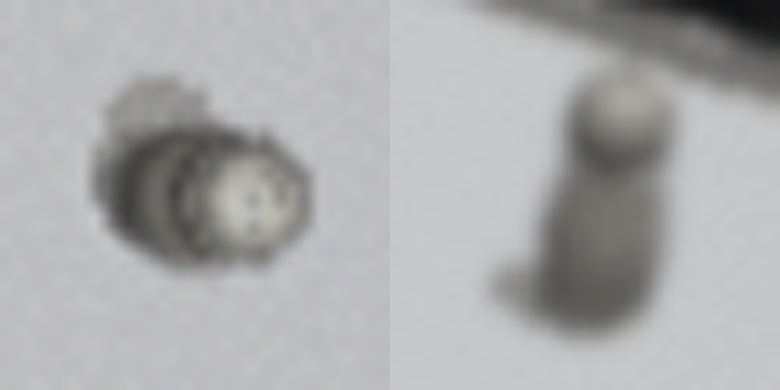

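```bash
python3 -m creep '[[1,-0.7,-5,0,-2],[1,-1.4,-9.9,0,-4.2],[1,-1.4,-9.9,-5,-4.2],[1,-1.4,-9.9,-10,-4.2],[1,-1.4,-9.9,-10,-4.2]]'
python3 - <<'E'
from h import *
st();s=snap('scene','scene10.png');t=snap('top','top10.png')
s=s[:,:,::-1];t=t[:,:,::-1]
cv2.imwrite('pics/c10.png',np.hstack([cv2.resize(s[90:170,300:380],(390,390),interpolation=cv2.INTER_CUBIC),cv2.resize(t[165:235,282:352],(390,390),interpolation=cv2.INTER_CUBIC)]))
E
```

```text
time: 15.35
eef_pos: [0.4675, -0.4223, 0.1214]
tcp_rot: [-2.132, 1.563, 2.371]
wrist_force: [0.2, 0.1, -0.5]
grip_width: 0.0853
t 15.35 tcp [ 0.4675 -0.4223  0.1214] x [-0.006  0.005 -1.   ] yaw_y -11.99 F [ 0.2  0.1 -0.5] T [0.06 0.02 0.03] w 0.0853 q6 1.05
```

View pics/c10.png

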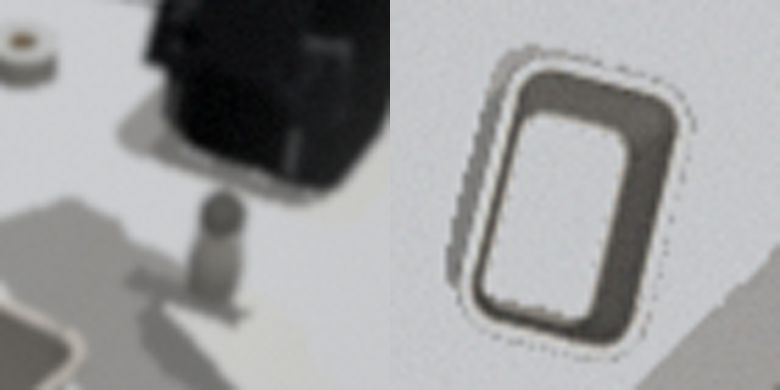

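Run:
```python
from h import *
for z in(.1,.12,.14,.2): print(proj('scene',(.4675,-.4223,z)))
```

```text
[346.23450413 127.87393529]
[347.01047552 123.09948446]
[347.80146153 118.23265067]
[350.26899537 103.05023661]
```

View pics/scene10.png

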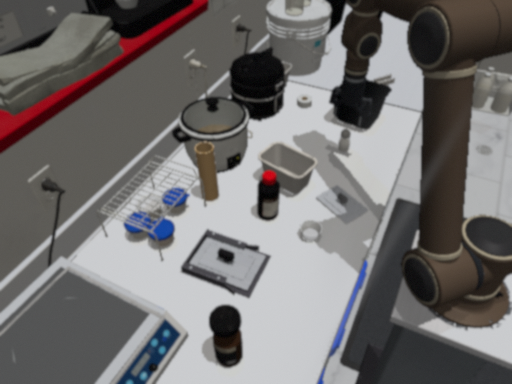

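```bash
python3 -m creep '[[1,0,0,0,0],[1,0,0,-3,0],[1,0,0,-6,0],[1,0,0,-8,0],[1,0,0,-8,0]]'; python3 -m creep '[[1,0,0,0,0],[1,0,0,0,0]]'
python3 - <<'E'
from h import *
st()
def tc(x0,y0,k,X,Y): return x0+(X+.5)/k-.5,y0+(Y+.5)/k-.5
k=390/70
# pan: floor corners extents (z=.004) & outer rim (z=.095)
P=[onz('top',*tc(282,165,k,x-390,y),.095) for x,y in [(513,100),(655,65+22),(620,343),(480,300)]]
# inner mouth extents: edges midpoints
for nm,pts,z in(('mouth',[(605,84),(656,220),(555,332),(497,190)],.095),('floor',[(575,122),(613,225),(545,318),(500,200)],.004)):
    Q=[onz('top',*tc(282,165,k,x-390,y),z) for x,y in pts]
    print(nm,np.round(Q,4)[:,:2].tolist(),'c',np.mean([Q[0]+Q[2],Q[1]+Q[3]],0)/2)
E
```

```text
time: 16.08
eef_pos: [0.4694, -0.4247, 0.0453]
tcp_rot: [-2.387, 1.571, 2.115]
wrist_force: [-0.4, 0.0, 1.6]
grip_width: 0.085
time: 16.32
eef_pos: [0.4701, -0.4256, 0.0467]
tcp_rot: [1.044, 1.568, -0.737]
wrist_force: [-0.3, -0.4, 0.4]
grip_width: 0.0855
t 16.32 tcp [ 0.4701 -0.4256  0.0467] x [ 0.002 -0.002 -1.   ] yaw_y -12.10 F [-0.3 -0.4  0.4] T [ 0.01  0.02 -0.05] w 0.0855 q6 1.05
mouth [[0.6681, -0.2094], [0.5829, -0.2412], [0.5121, -0.1781], [0.6001, -0.1417]] c [ 0.59078482 -0.19258719  0.095     ]
floor [[0.6558, -0.2043], [0.5871, -0.2297], [0.5245, -0.1844], [0.6026, -0.1543]] c [ 0.59248599 -0.19319245  0.004     ]
```

```bash
python3 -m creep '[[1,-0.1,-0.1,-1,0],[1,-0.1,-0.1,-1.2,0],[0,-0.1,-0.1,-1.2,0],[0,-0.1,-0.1,-1.2,0],[0,-0.1,-0.1,-1.2,0]]'; python3 -m creep '[[0,0,0,0,0],[0,0,0,0,0],[0,0,0,0,0]]'; python3 -c "
from h import *
st();s=snap('scene','scene11.png')
cv2.imwrite('pics/c11.png',cv2.resize(s[90:170,300:380,::-1],(500,500),interpolation=cv2.INTER_CUBIC))"
```

```text
time: 16.95
eef_pos: [0.4685, -0.4262, 0.0336]
tcp_rot: [0.877, 1.57, -0.905]
wrist_force: [-0.8, 0.2, -0.4]
grip_width: 0.0372
time: 17.32
eef_pos: [0.4685, -0.4261, 0.0335]
tcp_rot: [0.973, 1.57, -0.809]
wrist_force: [0.1, 0.4, 4.6]
grip_width: 0.037
t 17.32 tcp [ 0.4685 -0.4261  0.0335] x [ 0.001 -0.001 -1.   ] yaw_y -12.10 F [0.1 0.4 4.6] T [ 0.09  0.18 -0.01] w 0.0370 q6 1.04
```

View pics/c11.png

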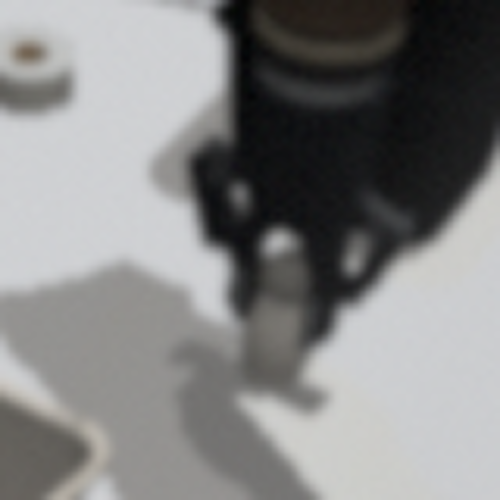

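```bash
python3 -m creep '[[0,0,0,1,0],[0,0,0,3,0],[0,0,0,7,0],[0,0,0,12,0],[0,0,0,16,0]]'; python3 -m creep '[[0,1,2,0,0],[0,3,6,0,0],[0,5.5,11,0,0],[0,8.5,16,0,0],[0,11,21,0,0]]'; python3 -m creep '[[0,1,2,0,0],[0,1.2,2.4,0,0],[0,1.2,2.4,0,0]]';python3 -c "
from h import *
st();s=snap('scene','scene12.png');t=snap('top','top12.png')
cv2.imwrite('pics/c12.png',np.hstack([cv2.resize(s[100:200,240:340,::-1],(390,390),interpolation=cv2.INTER_CUBIC),cv2.resize(t[150:250,260:360,::-1],(390,390),interpolation=cv2.INTER_CUBIC)]))"
```

```text
time: 18.0
eef_pos: [0.4681, -0.4258, 0.1949]
tcp_rot: [1.082, 1.57, -0.7]
wrist_force: [-0.0, -0.6, -0.7]
grip_width: 0.0372
time: 18.62
eef_pos: [0.5784, -0.2132, 0.1912]
tcp_rot: [-1.815, 1.568, 2.687]
wrist_force: [-0.6, 0.4, -0.8]
grip_width: 0.0371
time: 19.0
eef_pos: [0.5897, -0.1923, 0.1923]
tcp_rot: [-1.211, 1.57, -2.994]
wrist_force: [-0.2, -0.6, -1.4]
grip_width: 0.0371
t 19.00 tcp [ 0.5897 -0.1923  0.1923] x [-0.001 -0.    -1.   ] yaw_y -12.12 F [-0.2 -0.6 -1.4] T [ 0.01  0.01 -0.03] w 0.0371 q6 1.47
```

View pics/c12.png

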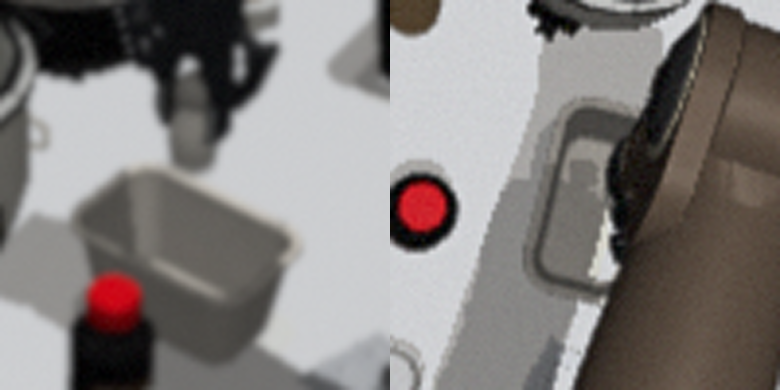

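```bash
python3 -m creep '[[0,0.1,0,-2,0],[0,0.1,0,-5,0],[0,0.1,0,-7,0],[0,0.1,0,-7,0]]';python3 -c "
from h import *
st();s=snap('scene','scene13.png')
cv2.imwrite('pics/c13.png',cv2.resize(s[100:200,240:340,::-1],(500,500),interpolation=cv2.INTER_CUBIC))"
```

```text
time: 19.6
eef_pos: [0.5895, -0.1928, 0.1211]
tcp_rot: [-1.635, 1.567, 2.864]
wrist_force: [-0.4, 0.2, -0.9]
grip_width: 0.0371
t 19.60 tcp [ 0.5895 -0.1928  0.1211] x [-0.003  0.001 -1.   ] yaw_y -12.22 F [-0.4  0.2 -0.9] T [ 0.02 -0.06 -0.04] w 0.0371 q6 1.47
```

View pics/c13.png

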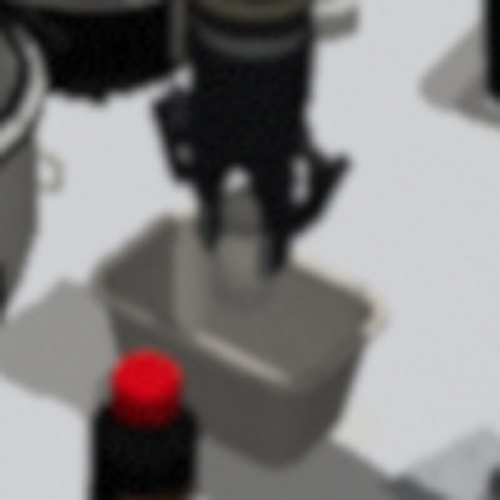

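```bash
python3 -m creep '[[0,0,0,-2,0],[0,0,0,-4,0],[0,0,0,-6,0],[0,0,0,-7.6,0],[0,0,0,-7.6,0]]';python3 -m creep '[[0,0,0,-0.2,0],[0,0,0,-0.3,0],[0,0,0,-0.3,0]]'; python3 -c "
from h import *
st();s=snap('scene','scene14.png')
cv2.imwrite('pics/c14.png',cv2.resize(s[100:200,240:340,::-1],(500,500),interpolation=cv2.INTER_CUBIC))"
```

```text
time: 20.27
eef_pos: [0.5906, -0.192, 0.0463]
tcp_rot: [-1.652, 1.569, 2.848]
wrist_force: [-0.2, -0.0, -1.3]
grip_width: 0.0372
time: 20.65
eef_pos: [0.5915, -0.1919, 0.0442]
tcp_rot: [1.462, 1.57, -0.32]
wrist_force: [-0.9, -0.1, -0.1]
grip_width: 0.0371
t 20.65 tcp [ 0.5915 -0.1919  0.0442] x [ 0.001 -0.    -1.   ] yaw_y -12.10 F [-0.9 -0.1 -0.1] T [-0.    0.04 -0.02] w 0.0371 q6 1.47
```

View pics/c14.png

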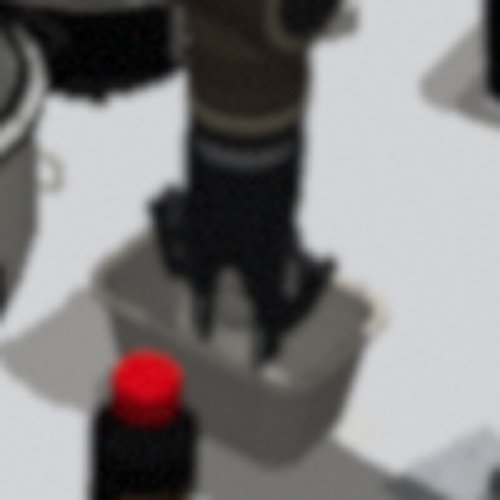

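```bash
python3 -m creep '[[0,0,0,-0.2,0],[0,0,0,-0.4,0],[0,0,0,-0.4,0]]';python3 -m creep '[[0,0,0,-0.2,0],[0,0,0,-0.2,0],[0,0,0,-0.2,0]]';python3 -m creep '[[0,0,0,-0.1,0],[0,0,0,-0.1,0],[0,0,0,-0.1,0]]'
```

```text
time: 21.08
eef_pos: [0.591, -0.1918, 0.0395]
tcp_rot: [-1.697, 1.57, 2.804]
wrist_force: [-1.1, -0.2, -1.0]
grip_width: 0.0372
time: 21.45
eef_pos: [0.5912, -0.1918, 0.0378]
tcp_rot: [-1.653, 1.571, 2.849]
wrist_force: [0.3, -0.1, -1.5]
grip_width: 0.0373
time: 21.82
eef_pos: [0.5913, -0.1919, 0.0375]
tcp_rot: [1.309, 1.57, -0.473]
wrist_force: [-1.5, 0.3, 4.9]
grip_width: 0.0369
```

```bash
python3 -m creep '[[0.7,0,0,0,0],[0.7,0,0,0,0],[0.7,0,0,0,0],[0.7,0,0,0,0]]';python3 -m creep '[[0.7,0,0,1,0],[0.7,0,0,3,0],[0.7,0,0,8,0],[0.7,0,0,13,0],[0.7,0,0,18,0]]'; python3 -m creep '[[0.7,-5,-3,2,0],[0.7,-9,-8,2,0],[0.7,-14,-12,2,0],[0.7,-18,-16,2,0],[0.7,-20,-18,2,0]]';python3 -c "
from h import *
st();s=snap('scene','scene15.png');t=snap('top','top15.png')
cv2.imwrite('pics/c15.png',np.hstack([cv2.resize(s[120:200,240:320,::-1],(390,390),interpolation=cv2.INTER_CUBIC),cv2.resize(t[165:235,282:352,::-1],(390,390),interpolation=cv2.INTER_CUBIC)]))"
```

```text
time: 22.32
eef_pos: [0.5912, -0.1918, 0.0366]
tcp_rot: [-1.7, 1.571, 2.802]
wrist_force: [-0.1, 0.0, 1.4]
grip_width: 0.0597
time: 22.95
eef_pos: [0.591, -0.1918, 0.2193]
tcp_rot: [1.498, 1.57, -0.285]
wrist_force: [1.5, -0.3, -0.5]
grip_width: 0.0599
time: 23.58
eef_pos: [0.389, -0.3735, 0.238]
tcp_rot: [0.738, 1.569, -1.047]
wrist_force: [0.6, -0.2, 0.1]
grip_width: 0.0596
t 23.57 tcp [ 0.389  -0.3735  0.238 ] x [ 0.001 -0.001 -1.   ] yaw_y -12.26 F [ 0.6 -0.2  0.1] T [ 0.01  0.04 -0.06] w 0.0596 q6 1.02
```

View pics/c15.png

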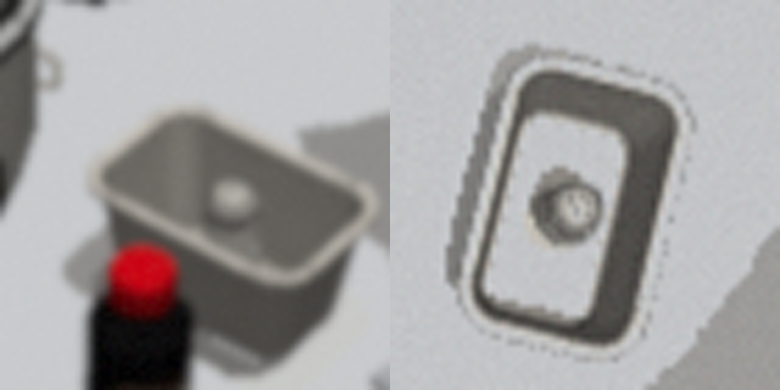

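View pics/scene15.png

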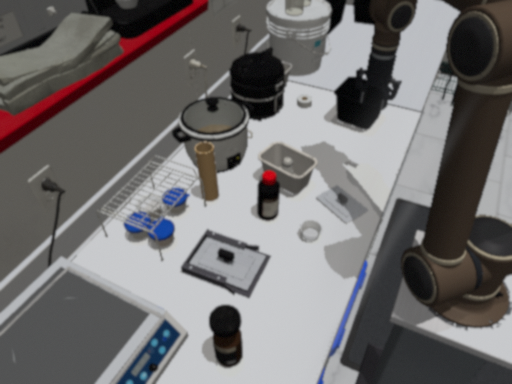

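View pics/top15.png

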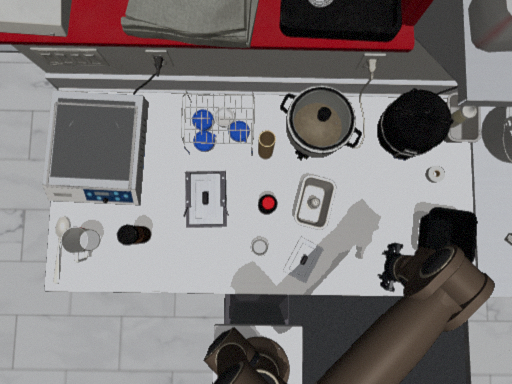

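Run:
```python
from h import *
st()
k=390/70
print('shaker dome',onz('top',282+(576-390+.5)/k-.5,165+208.5/k-.5,.092))
t=cv2.imread('pics/top15.png');s=cv2.imread('pics/scene15.png')
for n,im,b in(('top',t,(198,188,214,208)),('scene',s,(214,246,240,266))):
    x0,y0,x1,y1=b; m=im[y0:y1,x0:x1].max(2)<60; ys,xs=np.nonzero(m); print(n,len(xs),onz(n,xs.mean()+x0,ys.mean()+y0,.047))
# lid front edge corners & keeper front edge, in top
cv2.imwrite('pics/c16.png',cv2.resize(t[165:235,180:235],None,fx=8,fy=8,interpolation=cv2.INTER_CUBIC))
```

```text
t 23.68 tcp [ 0.3892 -0.3736  0.2378] x [ 0.    -0.001 -1.   ] yaw_y -12.34 F [ 0.2 -0.1  0.3] T [ 0.03 -0.01 -0.01] w 0.0600 q6 1.02
shaker dome [ 0.58985883 -0.19159733  0.092     ]
top 58 [0.6035954  0.19750892 0.047     ]
scene 129 [0.59886943 0.20748563 0.047     ]
```

View pics/c16.png

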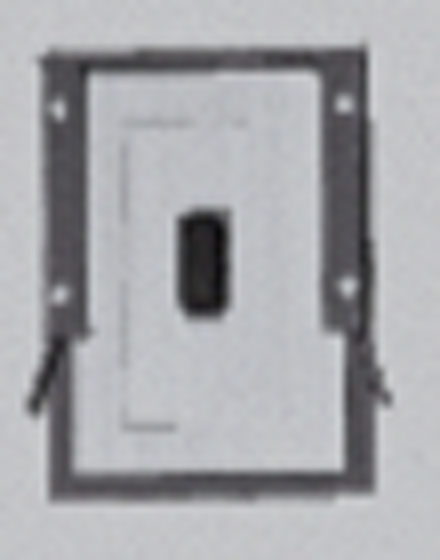

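Run:
```python
from h import *
f=lambda X,Y:(180+(X+.5)/8-.5,165+(Y+.5)/8-.5)
lf=onz('top',*f(205,473),.013); lb=onz('top',*f(205,71),.013)
kf=onz('top',*f(205,497),.003); kb=onz('top',*f(205,49),.026)
print('lid front',lf,'back',lb,'len',lb[0]-lf[0],'keeper front',kf,'back',kb,kb[0]-kf[0])
kx=((kf[0]+.109)+(kb[0]-.098))/2; print('keeper org x',kf[0]+.109,kb[0]-.098,'lid mid',(lf[0]+lb[0])/2)
t=cv2.imread('pics/top15.png');print(t[168:178,205].mean(1).round(), t[220:230,205].mean(1).round())
```

```text
lid front [0.51080684 0.19827189 0.013     ] back [0.69658064 0.20376146 0.013     ] len 0.1857738018783821 keeper front [0.50013375 0.1991854  0.003     ] back [0.70470615 0.20240399 0.026     ] 0.20457239869814392
keeper org x 0.6091337510675311 0.606706149765675 lid mid 0.6036937395112663
[194. 200. 185. 112.  81.  89. 163. 190. 189. 189.] [193. 194. 195. 175.  87.  84. 102. 149. 197. 198.]
```

Run:
```python
from h import *
s=cv2.imread('pics/scene15.png')
cv2.imwrite('pics/c17.png',cv2.resize(s[225:300,178:275],None,fx=8,fy=8,interpolation=cv2.INTER_CUBIC))
```

```text
(no output)
```

View pics/c17.png

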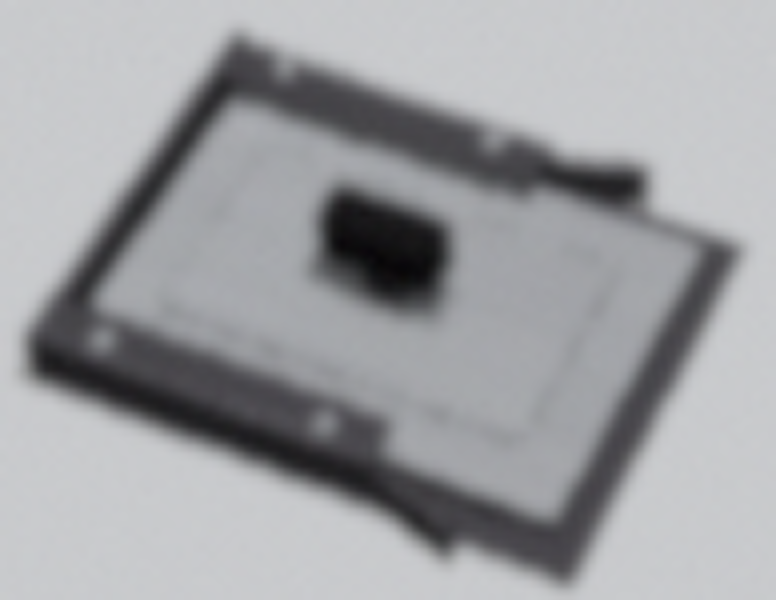

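Run:
```python
from h import *
f=lambda X,Y:(178+(X+.5)/8-.5,225+(Y+.5)/8-.5)
def xat(p,q,z,y=.2):
    a=onz('scene',*f(*p),z);b=onz('scene',*f(*q),z); return a[0]+(b[0]-a[0])*(y-a[1])/(b[1]-a[1])
print('kback',xat((232,38),(35,338),.026),'lback',xat((240,100),(88,305),.013),'lfront',xat((697,248),(565,525),.013),'kfront',xat((738,250),(572,578),.003))
print('lip ends',xat((535,190),(385,440),.026))
```

```text
kback 0.7013904154384801 lback 0.6943336995596071 lfront 0.5091384671239285 kfront 0.4999962263056957
lip ends 0.5708019554334192
```

```bash
python3 -c "
from h import *
a=cv2.imread('pics/top0.png');b=cv2.imread('pics/top15.png')
for n,x,y in(('jar',134,235),('bottle',267,204),('cup',260,246),('tube',266,144)):
    print(n,cv2.absdiff(a[y-14:y+14,x-16:x+16],b[y-14:y+14,x-16:x+16]).mean())
print(hand_in())"
```

```text
jar 6.0383184523809526
bottle 6.269345238095238
cup 5.9929315476190474
tube 5.423363095238095
the job is handed in; nothing more can be done
None
```

I lifted the lid by its knob, slid it level under the keeper's lips until it met a solid contact, which I took to be the stop, and released it on the floor plate. I then stood the salt shaker on the floor of the open pan, backed the arm clear and handed in at about 23.7 s. `hand_in()` gave no verdict.

**Lid:**
- The contact came at TCP x = 0.605 with about 12 N of push. I backed off about 2 mm before lowering and letting go.
- My estimates of how close it sits to home disagree:

| Reference | Lid position along the slide |
|---|---|
| Contact | about +1 mm |
| Back wall gap, both views | −2 to −3 mm |
| Keeper's front edge | −5 to −7 mm |

- All of these are inside the 10 mm limit, and I did not push it again.
- Across the slide, the top view puts the knob within about 3 mm of the keeper's middle line. The scene view's knob estimate read about 7 mm off, which I put down to its slanting view of the knob.

**Shaker:** It looks upright in both views. The top view puts it within about 2 mm of the pan's centre.

**Pan:** I saw no sign that it had moved.

**Bystanders:** The jar, bottle, cup and tube showed only a small, even difference between the first and last top pictures, with no sign of movement. The gripper was clear of everything at hand-in.

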